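Unlatch and open the jar lane gate

ROBOT

A 7-joint arm with a two-finger parallel gripper is mounted at the origin on the work surface. World frame = base frame: x ahead of the robot, y to its left, z up, the work surface at z = 0. Lengths are in m, angles in rad, forces in N, time in s.
With the tool pointing down it reaches from about 0.425 to 0.875 m from the base axis. Payload 8.4 kg.
Tool frame: the origin (TCP) lies at the centre of the arm's flange, where the gripper is bolted on; the fingertips stand 182 mm ahead of it and the grasp point (between the pads) lies 164 mm ahead of it; z points along the fingers, y is the line along which they close (so a half turn about z gives the same grasp; the last joint's range is limited). The gripper opens to 87 mm and grips with 3 to 60 N. Pads are 19 mm wide; open, the fingers measure 117 mm over their backs; the gripper's body (75 mm by 190 mm) begins 51 mm behind the grasp point.
Start: joints at [1.036, 0.333, 0.04, 1.465, -0.013, 1.343, -0.059], TCP at [0.274, -0.589, 0.405] pointing down, gripper open.
Joint ranges: [-2.58, 2.58], [-0.38, 2.09], [-1.3, 1.39], [0.25, 2.4], [-1.5, 4.64], [0.08, 2.09], [-2.65, 2.65]. Speed limits (rad/s): [2.22, 2.22, 2.79, 2.79, 3.14, 3.14, 3.14].

INTERFACE

Orientations are given as [roll, pitch, yaw] about the fixed x, y, z axes, in that order (R = Rz(yaw) Ry(pitch) Rx(roll)).
In Python, from plant import r, cams gives the robot as it stands. Calls block until the motion is done:
- r.goto(position, orientation): joint-space move of the TCP to a pose.
- r.movel(position, ori=None, speed=0.15): straight line of the TCP; ori=None keeps the orientation; speed is the mean speed in m/s.
- r.goto_joints(angles): joint-space move.
- r.open_jaws() and r.close_gripper(): open the fingers fully, or close them until they stop; the grip force is fixed at half the most.
- r.sleep(seconds).
- r.ik(position, orientation): joint angles nearest the present ones, or None.
- cams.capture(name): name is "side" or "top" or "wrist"; returns the picture (384x512x3 uint8, red, green, blue); there is no depth.
- cams.camera_model(name): a dict with "camera_matrix" (3x3 intrinsics, pixels), "k1" (the pictures are not rectified: a ray, as slopes to the right and down, at radius r is drawn at 1 + k1 r^2 times it, then the intrinsics apply), "R" (3x3) and "t" (3): a world point X has camera coordinates R X + t. Camera axes: x right, y down, z forward; pixel columns grow to the right and rows downward; lengths in m; the calibration is good to about 2 mm. A picture is of the moment at which its call begins: read the wrist's pose just before it. camera_model takes no time and is no camera call; for the wrist camera it gives the pose at the moment of the call.
A pose or a line that the arm cannot do raises r.IKError and nothing moves.
- r.sign_off(): hands the job in; it is judged then, once.
Readings, each from a call of its own:
- r.current_clock(): time.
- r.current_q(): joint angles.
- r.current_joint_vel(): joint speeds.
- r.current_joint_torque(): joint torques, N m.
- r.current_eef_pos(): TCP position.
- r.current_ee_rot(): TCP orientation.
- r.current_contact_force(): force on the tool from outside, world axes, zero at the start.
- r.current_wrist_torque(): the same for the moment, N m.
- r.current_finger_gap(): finger opening in m.
- r.current_grip_force(): force on a finger pad.
Only numpy, scipy, OpenCV 4.12 (cv2) and the standard library are available. Lean on these libraries where they do the work, as an engineer would, in place of code of your own. Each camera call takes 0.05 s, during which the arm holds its last target. There are 200 camera calls.

TASK

Jars are waiting behind the little sliding gate at the front of the lane on the packing table. Swing the keeper (the flat arm with the slim steel peg) fully aside so that it no longer blocks the gate, then slide the gate fully open by its round grey knob. Leave the jar at the gate standing where it is, and leave keeper and gate open.

Things in the scene. Friction and masses are not known exactly. Their poses are not given: they have to be found in the camera images.
- keeper (a joint): Swing of the keeper, rad: 0 = shut (arm along the gate's slide, blocking it), 1.57 = fully aside at its stop, square to the gate; clockwise from above is positive. The gate passes it from about 0.6 up. Light friction (under 1 N at the peg), no spring; stays where it is left.
- keeper_peg (a point): Grip point on the axis of the keeper's upright steel peg (16 mm thick), 18 mm below its top, 31 mm above the 22 x 20 mm stop block under it, 64 mm above the deck. The peg sits on a flat arm with an upright pivot 60 mm from the peg along this point's own +y (z up): swing the peg on that level arc, at first along its own -x. Shut, it is 35 mm on the robot's side of the gate.
- gate (a joint): Slide of the gate, m: 0 = shut across the lane, 0.095 = fully open at its stop. About 2 N of friction, stays where it is left, no spring. With the keeper shut it can move only about 3 mm before its side lug meets the keeper's stop block.
- gate_knob (a point): Grip point on the axis of the gate's grey upright plastic knob (28 mm thick, 42 mm high), 18 mm below its top, 32 mm above the top of the aluminium gate plate (94 x 6 mm) it stands on. Own +y is the level direction in which the gate slides open, +x points to the waiting jars, z up. With all shut, the keeper's peg is 73 mm to its +y and 35 mm to its -x side.
- jar0: First of three white jars with black lids in the lane, 66 mm across, 70 mm high, standing 11 mm behind the gate plate; origin at the centre of its underside. Its top is 28 mm below the two grip points. Not to be moved.

How it is judged:
On the way, in this order (a step that is already met when the one before it is completed fails the run):
1. the keeper is swung aside (1.0 rad or more) while the gate is still shut (value of joint keeper above 1 rad and value of joint gate below 0.015 m), for 0.2 s.
2. the gate is slid open (80 mm or more) (value of joint gate above 0.08 m), for 0.2 s.
At the end, for the whole second after the job is handed in: The keeper stands aside (1.0 rad or more of its 1.57), the gate is open (80 mm or more of its 95 mm), both at rest, and the first jar stands upright (within 0.2 rad) within 20 mm of where it was (value of joint keeper above 1 rad and value of joint gate above 0.08 m and velocity of joint gate below 0.02 m/s and velocity of joint keeper below 0.1 rad/s and angle between jar0's own z axis and vertical below 0.2 rad and distance of jar0 from where it was at the start of the episode below 0.02 m); the robot touches nothing.
It fails at once if the jar at the gate is knocked over or pushed away (more than 0.3 rad or 25 mm) (angle between jar0's own z axis and vertical above 0.3 rad or distance of jar0 from where it was at the start of the episode above 0.025 m).
It also fails if it takes over 45 s, if anything falls off the work surface, if the arm or the gripper's body presses on something with over 40 N, if the wrist force passes 120 N, or if a joint passes its speed limit or range.

## Working session

There is one attempt and no reset: what is moved stays moved. The work goes in short steps, each a Python script; the robot and the scene stay as the last script left them, time stands still between calls to the robot, and variables do not carry over. Pictures are saved under pics/ and viewed, at most 10 in all, crops included, and the job is handed in when it is done.

```bash
mkdir -p pics; ls
python3 - <<'E'
from plant import r,cams
import cv2
for n in("side","top"):
    cv2.imwrite(f"pics/{n}.png",cv2.resize(cams.capture(n)[:,:,::-1],None,fx=1.5,fy=1.5,interpolation=cv2.INTER_CUBIC))
    print(n,cams.camera_model(n))
print(r.current_clock(),r.current_eef_pos(),r.current_ee_rot())
E
```

```text
pics
side {'camera_matrix': array([[421.96247876,   0.        , 251.43654453],
       [  0.        , 421.96247876, 194.0427416 ],
       [  0.        ,   0.        ,   1.        ]]), 'k1': 0.0062965829205815105, 'R': array([[ 0.98799526, -0.15414252,  0.01026867],
       [-0.07244414, -0.52099674, -0.85047883],
       [ 0.1364449 ,  0.83952515, -0.52590903]]), 't': array([-0.62305017,  0.13005741,  0.61112833])}
top {'camera_matrix': array([[401.96213055,   0.        , 257.64132873],
       [  0.        , 401.96213055, 189.88011637],
       [  0.        ,   0.        ,   1.        ]]), 'k1': -0.13557145127895331, 'R': array([[-0.01759318, -0.99977995, -0.01142485],
       [-0.98511947,  0.01928682, -0.17078538],
       [ 0.17096815,  0.00825019, -0.98524201]]), 't': array([0.03154294, 0.64544063, 0.67370613])}
0.1 [ 0.27432929 -0.58910949  0.40397972] [-3.14020448e+00  9.11066927e-05  4.35843470e-01]
```

View pics/side.png

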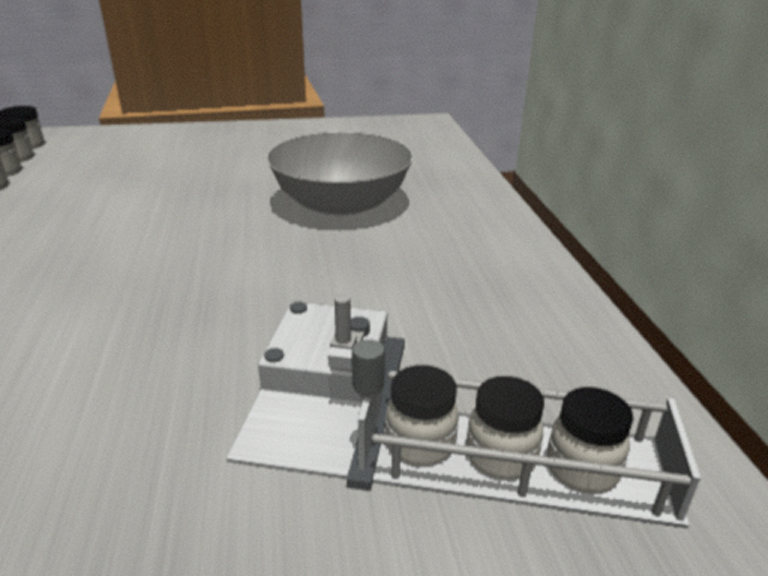

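View pics/top.png

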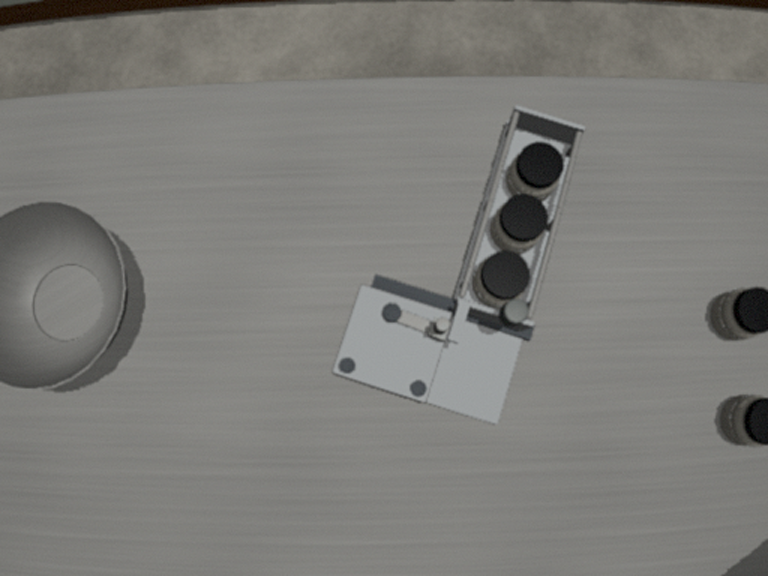

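The side view shows the peg top near (342,299) and the knob top near (369,348). In the top view they are near (442,323) and (515,311), with the pivot near (391,313). These are 1.5x pixels. Next I'll enlarge both areas.

Run:
```python
import cv2,numpy as np
from plant import r,cams
s=cams.capture("side")[185:285,160:310,::-1]; t=cams.capture("top")[165:265,215:365,::-1]
f=lambda a:cv2.resize(a,None,fx=5.2,fy=5.2,interpolation=cv2.INTER_CUBIC)[:,:780]
for n,a in(("sc",s),("tc",t)): cv2.imwrite(f"pics/{n}.png",f(a))
```

```text
(no output)
```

View pics/sc.png

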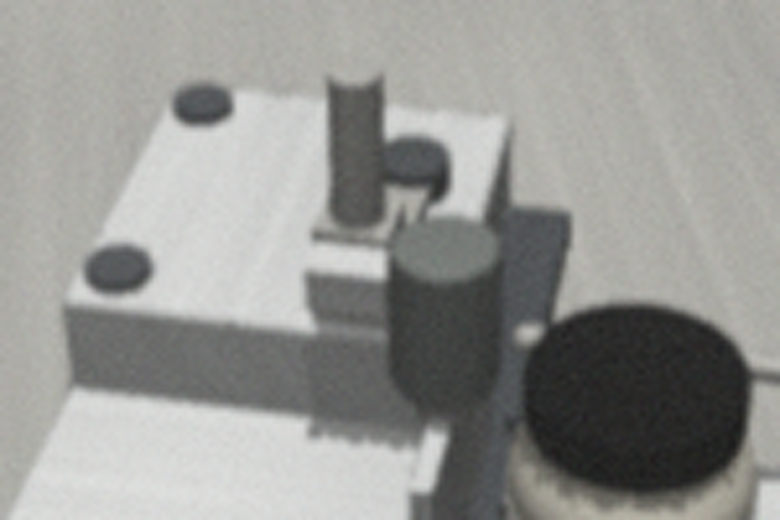

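View pics/tc.png

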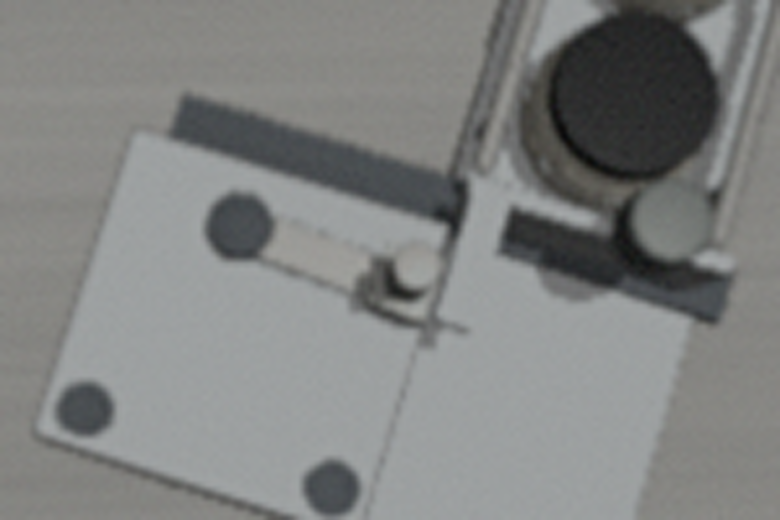

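Crop positions are given as side, then top: peg top centre (355,73) and (416,267), knob top centre (445,250) and (672,222), jar lid centre (636,372) and (637,94). The pivot cap in the top crop is (240,225).

```bash
cat > h.py <<'E'
import numpy as np, cv2
from plant import r,cams
from scipy.optimize import least_squares
def proj(n,X):
    m=cams.camera_model(n); c=m["R"]@X+m["t"]; s=c[:2]/c[2]; s=s*(1+m["k1"]*(s@s))
    return (m["camera_matrix"]@[*s,1])[:2]
def tri(obs,x0=(.5,-.1,.1)):
    f=lsq=least_squares(lambda X:np.concatenate([proj(n,X)-p for n,p in obs]),x0)
    return f.x,np.abs(f.fun).max()
E
python3 - <<'E'
from h import *
S=lambda u,v:("side",(np.array([u,v])+.5)/5.2-.5+[160,185])
T=lambda u,v:("top",(np.array([u,v])+.5)/5.2-.5+[215,165])
P={}
for n,a,b in(("peg",S(355,73),T(416,267)),("knob",S(445,250),T(672,222)),("lid",S(636,372),T(637,94)),("pivot",S(413,155),T(240,225))):
    P[n],e=tri([a,b]); print(n,P[n].round(4),e)
d=P["peg"]-P["knob"]; print("dist",np.linalg.norm(d[:2]),"exp .081; yaw",np.arctan2(d[1],d[0])-np.arctan2(.073,-.035))
d=P["pivot"]-P["peg"];print(np.linalg.norm(d[:2]),np.arctan2(d[1],d[0])-np.pi/2)
d=P["lid"]-P["knob"];print(np.linalg.norm(d[:2]),np.arctan2(d[1],d[0]))
E
```

```text
peg [ 0.5898 -0.0406  0.12  ] 0.31601666131734873
knob [ 0.6026 -0.1224  0.1198] 0.21469051100370962
lid [ 0.652  -0.1218  0.0756] 0.39043248350841964
pivot [0.6126 0.0146 0.0534] 0.3424524799077062
dist 0.08275657763395383 exp .081; yaw -0.292464700129341
0.05969863121449805 -0.39175281546862206
0.04943488040031045 0.011504412586300238
```

The measurements agree: both tops sit at z = 0.12, peg to knob is 83 mm (81 expected), and the jar top comes out at 0.0756 (0.074 expected). The frame yaw is about -0.29, which fits the deck edges. Next I'll grasp the peg and swing the keeper.

```bash
cat >> h.py <<'E'
yaw0=-0.29
peg=np.array([.5898,-.0406]); knob=np.array([.6026,-.1224]); Z=.102+.164
ex=np.array([np.cos(yaw0),np.sin(yaw0)]); ey=np.array([-ex[1],ex[0]])
pivot=peg+.06*ey
def arc(a): # peg position at keeper angle a, tool closing along the tangent
    return np.array([*(pivot-.06*(np.cos(a)*ey+np.sin(a)*ex)),Z]), [np.pi,0,yaw0+np.pi/2-a]
def st(s): print(s,"t",round(r.current_clock(),2),r.current_eef_pos().round(4),"F",np.round(r.current_contact_force(),1),"gap",round(float(r.current_finger_gap()),4),flush=True)
E
python3 - <<'E'
from h import *
for a in(0,.8,1.5): print(r.ik(*arc(a)))
print(r.ik([*knob,Z],[np.pi,0,yaw0]),r.ik([*(knob+.095*ey),Z],[np.pi,0,yaw0]))
p,o=arc(0)
r.goto(p+[0,0,.09],o); st("above")
cv2.imwrite("pics/w.png",cams.capture("wrist")[:,:,::-1])
m=proj("wrist",np.array([*peg,.12])); print(m, proj("wrist",np.array([*knob,.12])))
E
```

```text
[ 0.40949572  0.37332249 -0.50435952  1.74952558  0.20224673  1.07043069
 -0.45331154]
[ 0.36971023  0.2998097  -0.49818462  1.84046408  0.16419386  1.04188762
 -1.2829695 ]
[ 0.32001366  0.2948633  -0.52501264  1.85041867  0.16966278  1.04050653
 -2.06250733]
[ 0.3314066   0.38379429 -0.25137047  1.700642    0.10634452  1.07050401
 -1.81431643] [ 0.256862    0.42410043 -0.35180458  1.65586071  0.16060767  1.09016863
 -2.00154459]
above t 2.47 [ 0.5898 -0.0422  0.356 ] F [-0.8 -0.1 -0.9] gap 0.0866
[258.38318969 206.02419491] [301.34569497 291.74328835]
```

View pics/w.png

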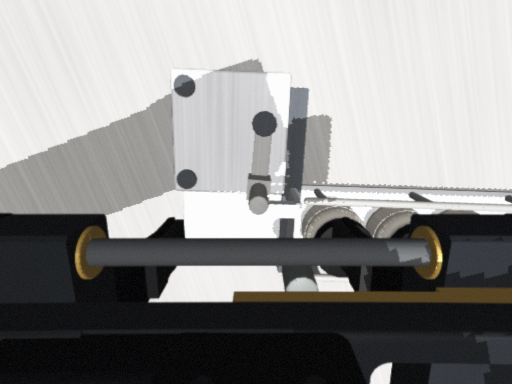

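The wrist view shows the peg top at about (258,205), predicted (258,206), and the knob top at about (301,286), predicted (301,292) but partly hidden. The deck edges line up with the picture, so the yaw is right and I'll go ahead.

Run:
```python
from h import *
p,o=arc(0)
r.movel(p,o,speed=.08); st("down")
r.close_gripper(); st("closed")
for a in np.linspace(0,1.5,9)[1:]:
    r.movel(*arc(a),speed=.04); st(round(a,2))
    if np.linalg.norm(r.current_contact_force())>40: break
```

```text
down t 3.79 [ 0.5901 -0.0406  0.2666] F [0.5 0.2 0.7] gap 0.0867
closed t 4.95 [ 0.5898 -0.0406  0.266 ] F [-0.1  0.5  0.4] gap 0.0156
0.19 t 5.38 [ 0.5796 -0.0355  0.266 ] F [ 3.2  4.7 -3.9] gap 0.015
0.38 t 5.82 [ 0.5706 -0.0288  0.266 ] F [ 5.8  6.6 -6.1] gap 0.0155
0.56 t 6.25 [ 0.563  -0.0206  0.266 ] F [ 9.5  8.4 -9.9] gap 0.0155
0.75 t 6.68 [ 0.5571 -0.0113  0.2661] F [ 15.9   9.5 -14.3] gap 0.0153
0.94 t 7.12 [ 0.5529 -0.0016  0.2661] F [ 20.1   7.7 -18.1] gap 0.015
1.12 t 7.55 [0.5506 0.0084 0.2661] F [ 22.9   6.  -20.8] gap 0.0153
1.31 t 7.98 [0.55   0.0184 0.2662] F [ 23.6   1.4 -20.6] gap 0.0155
1.5 t 8.42 [0.5513 0.0288 0.2661] F [ 21.8  -1.3 -19.4] gap 0.0151
```

Run:
```python
from h import *
r.open_jaws(); r.sleep(.2); st("open")
p,o=arc(1.5)
r.movel(p+[0,0,.07],o,speed=.12); 
k=np.array([*knob,Z+.07]); r.movel(k,[np.pi,0,yaw0],speed=.15); st("above knob")
for n,(x,y) in {"side":(160,185),}.items():
    c=cams.capture(n)[130:290,140:340,::-1]; cv2.imwrite("pics/s2.png",cv2.resize(c,None,fx=3.7,fy=3.7,interpolation=cv2.INTER_CUBIC))
```

```text
open t 9.95 [0.5484 0.0299 0.266 ] F [ 1.2 -0.1  0.4] gap 0.0866
above knob t 11.91 [ 0.6026 -0.1211  0.3361] F [ 0.1  0.  -0.4] gap 0.0871
```

View pics/s2.png

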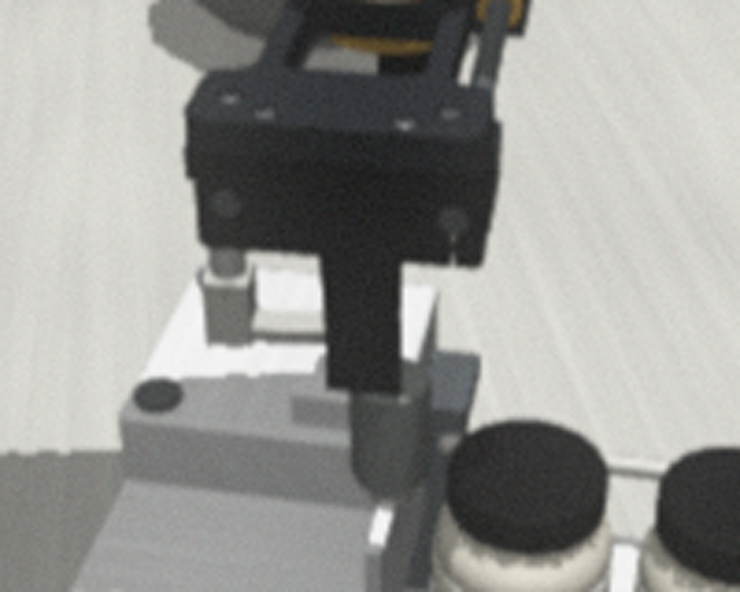

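The keeper now stands square to the gate: the peg is at (230,270) with its arm running right to the pivot. The jar and gate haven't moved. Next I'll grip the knob and slide the gate.

Run:
```python
from h import *
o=[np.pi,0,yaw0]; P=lambda s,z=0:np.array([*(knob+s*ey),Z+z])
r.movel(P(0),o,speed=.07); st("down")
r.close_gripper(); st("closed")
for s in(.02,.04,.06,.08,.091):
    r.movel(P(s),o,speed=.05); st(s)
    if np.linalg.norm(r.current_contact_force())>45: break
r.sleep(.3); st("end")
r.open_jaws(); r.sleep(.2); st("open")
q=r.current_eef_pos(); r.movel([q[0],q[1],q[2]+.15],o,speed=.15)
r.goto([.35,-.45,.45],[np.pi,0,.2]); st("away")
c=cams.capture("top")[165:265,215:365,::-1]
cv2.imwrite("pics/t3.png",cv2.resize(c,None,fx=5.2,fy=5.2,interpolation=cv2.INTER_CUBIC))
```

```text
down t 13.11 [ 0.6028 -0.1224  0.2666] F [ 0.5 -1.3 -0.1] gap 0.087
closed t 14.11 [ 0.6028 -0.1218  0.266 ] F [ 1.4  3.  -0.2] gap 0.0274
0.02 t 14.66 [ 0.6092 -0.1019  0.266 ] F [ 5.6  1.3 -3.3] gap 0.0269
0.04 t 15.21 [ 0.6152 -0.0831  0.266 ] F [ 9.8 -0.8 -7.2] gap 0.0275
0.06 t 15.76 [ 0.6213 -0.0643  0.2661] F [ 13.2  -2.4 -10.1] gap 0.0273
0.08 t 16.31 [ 0.6274 -0.0456  0.2661] F [ 15.2  -3.1 -12.2] gap 0.0275
0.091 t 16.68 [ 0.6308 -0.0353  0.2661] F [ 16.4  -4.4 -12.6] gap 0.0274
end t 16.98 [ 0.6307 -0.0354  0.2661] F [ 16.3  -3.7 -12.9] gap 0.0272
open t 18.36 [ 0.6286 -0.0352  0.266 ] F [ 0.4 -0.2  0.6] gap 0.0871
away t 21.32 [ 0.351  -0.4493  0.4498] F [0.3 0.1 0.2] gap 0.0871
```

View pics/t3.png

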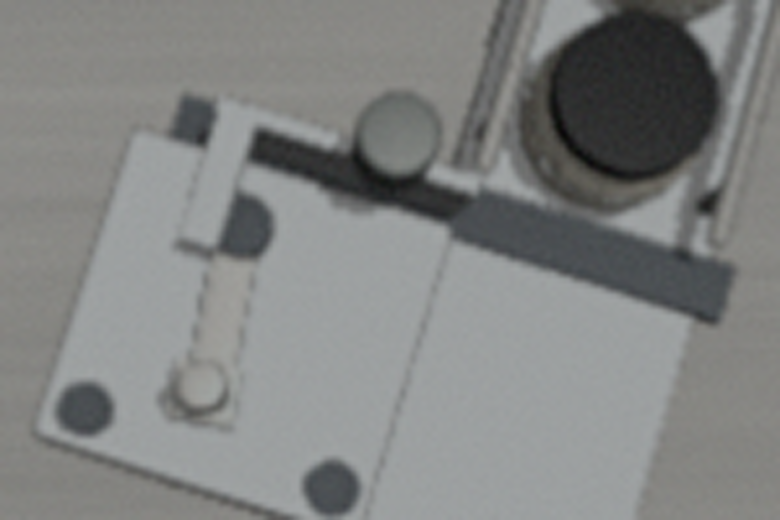

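The knob moved from (672,222) to (398,136), about 91 mm. The keeper is aside with its peg at (203,388), and the jar lid is still at (637,94). I'll hand it in.

```bash
python3 -c "
from plant import r
print(r.sign_off())"
```

```text
the job is handed in; nothing more can be done
None
```

The job is handed in at about 21 s on the robot's clock: keeper swung to about 1.5 rad, gate slid open about 91 mm, jar at the gate unmoved in the last picture, and the arm clear; the hand-in returned no verdict.

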